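Register and clamp a hasp blank in the drilling jig

TASK

Get the bronze hasp blank ready for drilling in the jig. Put the orange torch that was left on the jig into the long empty compartment of the bamboo tray, then slide the blank along the bed, without lifting it off, until its long edge lies flat against the fence and its square end is up against the end stop, and only then push the red clamp handle fully down to hold it there. Leave everything else where it is.

Things in the scene. Friction and masses are not known exactly. Their poses are not given: they have to be found in the camera images.
- jig: Drilling jig fixed on the bench: grey-faced bed 18 mm thick, spanning x -130 to 130 mm and y -220 to 200 mm about the origin, which lies at bench level. x points across the bed to the fence, away from the robot; y to the left along the fence; yaw within 0.2 rad of the robot's. The aluminium fence, 22 mm wide, 16 mm high, runs the bed's whole length with its working face at x = 35 mm.
- fence_face (a point): Point on the fence's working face (the face towards the robot) at the top of the bed, 18 mm above the bench, at the jig's y = 0; axes as the jig's: the face is its plane x = 0, the bed lies on its -x side.
- stop_face (a point): Point on the end stop's working face at bed level, 25 mm out from the fence; axes as the jig's: the face is the plane y = 0 and looks to -y. The stop is an aluminium plate 50 mm long out from the fence, 14 mm thick, 22 mm high; its carriage on the fence has a black knob, 47 mm above the bed. Locked somewhere at jig y = 95 to 125 mm; does not give.
- blank: Hasp blank: flat bronze-coloured plate 140 x 50 x 12 mm, 0.15 to 0.3 kg. Origin at the centre of its underside; y runs along it to the square end (y = 70 mm); the nose (to y = -70 mm) is a half circle of radius 25 mm; x points to the long edge that goes to the fence (x = 25 mm). Lies loose on the bed, near the robot and to the right, turned at most 0.45 rad from the jig.
- blank_square_end (a point): Middle of the blank's square end, at the underside (blank's y = 70 mm, x = 0).
- blank_edge_a (a point): Point on the blank's fence-side long edge, at the underside, 10 mm from the square end (blank's x = 25 mm, y = 60 mm).
- blank_edge_b (a point): Point on the blank's fence-side long edge, at the underside, 110 mm from the square end (blank's x = 25 mm, y = -40 mm).
- torch: Orange torch lying on the jig where the blank must go, 130 mm long along its x: square body 36 x 36 mm from x = -65 to 25 mm, head 42 x 42 mm from x = 25 to 65 mm, lens at +x, small toggle switch on top (48 mm high, x = 3 mm). 0.15 to 0.25 kg. Origin at the centre of its underside; x points to the fence within 0.3 rad.
- torch_mid (a point): Middle of the torch, 18 mm above its underside.
- tray: Bamboo tray 200 (x) x 160 (y) mm, fixed on the bench to the left; origin at bench level under its centre; floor 5 mm thick, rim 21 mm high, walls 6 mm; divider along x at y = 8 to 13 mm, 18 mm high. On its -y side is the long empty compartment, 188 x 82 mm inside; on the +y side lie the keys.
- torch_place (a point): Centre of the floor of the tray's long empty compartment, 5 mm above the bench; axes as the tray's, x along the compartment.
- clamp_handle (a joint): Red handle of the toggle clamp behind the fence, rad: 0 = up (clamp open, handle 64 degrees above level, leaning away from the robot), 1.05 = fully down (4 degrees above level). Axis parallel to the jig's y at jig x = 98 mm, 54 mm above the bench; reaches 110 mm from it; 20 mm wide, 14 mm thick; takes 3 to 10 N at its end; stays where left. The arm follows it.
- handle_grip (a point): Middle of the red handle near its end, 90 mm from its axis and 20 mm from its end; moves away from the robot and down as the handle closes.
- clamp_arm: Steel arm of the toggle clamp, linked to the handle; origin on its pivot (jig x = 84 mm, y = 40 mm, 52 mm above the bench). Clamp open, it stands upright behind the fence at jig y = 30 to 50 mm, x = 50 to 95 mm, up to 115 mm above the bed. As the handle goes down it swings over the fence towards the robot; its rubber tip presses on the blank's top at jig x = 12 mm.
- padlock: Nickel padlock lying on the left near corner of the jig's bed, about 70 x 50 x 22 mm, origin under its middle. Bystander.
- key_a: Bronze-coloured key 70 mm long, 4 mm thick, in the tray's small compartment. Bystander.
- key_b: The other such key in the small compartment. Bystander.
- stone: Green glass paperweight stone, 66 mm across and 34 mm high, on the bench to the right of the jig; origin under its middle. Bystander.
- tape: Yellow tape measure, 66 x 34 x 58 mm, standing on the bench to the right of the jig; origin under its middle. Bystander.
- screwdriver: Screwdriver with a red handle lying on the bench at the far right, 200 mm long; origin under its middle. Bystander.
- oil: Green oil bottle, 42 mm across and 110 mm high, standing behind jig and tray; origin under its middle. Bystander.
Things that resemble listed ones, but are neither listed nor needed, are in the scene too. There is more than one size of the blank; the one meant has the size given above. There is more than one size of the torch; the one meant has the size given above.

How it is judged:
On the way, in this order (a step that is already met when the one before it is completed fails the run):
1. the torch lies in the tray's long compartment (x of torch_mid in the frame of torch_place between -0.032 and 0.032 m and y of torch_mid in the frame of torch_place between -0.025 and 0.025 m and z of torch_mid in the frame of torch_place below 0.028 m), for 0.2 s.
2. the blank lies against the fence and the end stop while the clamp is still open (x of each of blank_edge_a, blank_edge_b in the frame of fence_face above -0.0025 m and y of blank_square_end in the frame of stop_face above -0.0025 m and z of blank in the frame of fence_face below 0.003 m and value of joint clamp_handle below 0.3 rad), for 0.2 s.
3. the clamp handle is pushed fully down (value of joint clamp_handle above 0.98 rad), for 0.2 s.
At the end, for the whole second after the job is handed in: The blank lies flat on the bed, both ends of its long edge within 2.5 mm of the fence, its square end within 2.5 mm of the stop; the clamp handle is down (above 0.98 rad), its tip bearing on the blank (above 0.5 N); the torch lies at rest in the tray's long compartment (all of step 1 and x of blank_edge_a in the frame of fence_face between -0.0025 and 0.003 m and x of blank_edge_b in the frame of fence_face between -0.0025 and 0.003 m and y of blank_square_end in the frame of stop_face between -0.0025 and 0.003 m and z of blank in the frame of fence_face below 0.003 m and value of joint clamp_handle above 0.98 rad and linear speed of each of blank, torch below 0.02 m/s and angle between torch's own x axis and vertical above 1.45 rad and contact force between clamp_arm and blank above 0.5 N); the robot touches nothing.
It fails at once if the blank is lifted off the bed (more than 8 mm) or tipped up (z of blank in the frame of fence_face above 0.008 m or angle between blank's own z axis and vertical above 0.15 rad).
It fails at once if a bystander is moved by more than 10 mm (distance of any of padlock, key_a, key_b, stone, tape, screwdriver, oil from where it was at the start of the episode above 0.01 m).
It also fails if it takes over 72 s, if anything falls off the work surface, if the arm or the gripper's body presses on something with over 40 N, if the wrist force passes 120 N, or if a joint passes its speed limit or range.

ROBOT

A 6-joint arm with a two-finger parallel gripper is mounted at the origin on the work surface. World frame = base frame: x ahead of the robot, y to its left, z up, the work surface at z = 0. Lengths are in m, angles in rad, forces in N, time in s.
With the tool pointing down it reaches from about 0.35 to 0.775 m from the base axis. Payload 5.5 kg.
Tool frame: the origin (TCP) lies at the very end of the fingers, on their centre line; the grasp point (between the pads) lies 19 mm behind it; z points along the fingers, y is the line along which they close (so a half turn about z gives the same grasp; the last joint's range is limited). The gripper opens to 85 mm and grips with 20 to 120 N. Pads are 22 mm wide; open, the fingers measure 114 mm over their backs; the gripper's body (76 mm by 85 mm) begins 54 mm behind the grasp point. The pads swing forward as they close: fully open they stand 13 mm farther back than shut.
Start: joints at [1.2, 0.313, 0.046, 1.304, 0, 1.431], TCP at [0.132, 0.56, 0.231] pointing down, gripper open.
Joint ranges: [-2.76, 2.76], [-0.86, 1.69], [-1.03, 1.26], [-2.2, 2.34], [-1.47, 1.5], [-3.14, 3.14]. Speed limits (rad/s): [2.57, 2.57, 3.14, 3.14, 3.14, 3.14].

INTERFACE

Orientations are given as a unit quaternion [w, x, y, z].
In Python, from workcell import env, read_camera, get_calibration gives the robot as it stands.
- The arm moves only by the tool jog_arm, never from a script. Its argument "motion" is one flat list of numbers, 7 for each row, row after row: the shift along the tool's x, y, z as a fraction of full scale, then the turn, a rotation vector about the tool's x, y, z as a fraction of full scale, then the opening, from 0 (shut) to 1 (fully open). In form: [x, y, z, wx, wy, wz, grip, x, y, z, wx, wy, wz, grip, ...]. A call has 1 to 12 rows; each row is the pose to reach, as a shift and turn from the pose commanded when the call began, along the tool's axes at that moment; what a row does not reach only later rows make up. Full scale, the value 1, is 0.2 m for a shift and 90 degrees for a turn. A row lasts 1/8 s, in which the tool goes at most 62.5 mm and 10.7 degrees, less where a joint would pass 70% of its speed; a pose out of reach is approached as far as the arm can. A call with a number of a shift or a turn outside -1 to 1 is refused whole. A call with a gripper value outside its range is refused whole. The fingers move at their own pace and stop on an object; "newtons" is the grip in N (left out, the last holds). Time passes only in rows, so rows that repeat a pose let the fingers close. It gives the time, the measured TCP pose, the force, the opening and the grip force at its end, in the units of the state.
- env.get_state(): the state, without advancing time (a new reading comes with each control period).
- read_camera(name): name is "side" or "top" or "wrist"; returns the picture (480x640x3 uint8, red, green, blue); there is no depth.
- get_calibration(name): a dict with "fx", "fy", "cx", "cy" (pixels), "world_from_camera" (4x4, takes a point from camera to world coordinates). Camera axes: x right, y down, z forward; pixel columns grow to the right and rows downward; lengths in m; the calibration is good to about 2 mm. A picture is of the moment at which its call begins: read the wrist's pose just before it. get_calibration takes no time and is no camera call; for the wrist camera it gives the pose at the moment of the call.
- env.hand_in(): hands the job in; it is judged then, once.
The state is a dict: "clock": time; "joint_pos": joint angles; "qvel": joint speeds; "tau": joint torques, N m; "tcp_pos": TCP position; "orientation": TCP orientation; "wrist_force": force on the tool from outside, world axes, zero at the start; "ft_torque": the same for the moment, N m; "finger_gap": finger opening in m; "grip_force": force on a finger pad.
Only numpy, scipy, OpenCV 4.12 (cv2) and the standard library are available. Lean on these libraries where they do the work, as an engineer would, in place of code of your own. Each camera call takes 0.05 s, during which the arm holds its last target. There are 200 camera calls.

## Working session

There is one attempt and no reset: what is moved stays moved. The work goes in short steps, Python scripts to look and compute and a tool call to move; the robot and the scene stay as the last step left them, time stands still between calls to the robot, and variables do not carry over. Pictures are saved under pics/ and viewed, at most 10 in all, crops included, and the job is handed in when it is done.

Besides the shell and the picture viewer there is one more tool, called after ">>>" as name(argument=value, ...), one argument or row to a line, values as JSON. jog_arm: Moves the arm, as the interface text tells. Shift numbers are shares of 0.2 m and turn numbers shares of 90 degrees, none past 1 either way. Its arguments: {"type":"object","properties":{"motion":{"type":"array","items":{"type":"number"}},"newtons":{"type":"number"}},"required":["motion"]}

```bash
mkdir -p pics; ls; python3 - <<'E'
from workcell import env, read_camera, get_calibration
import cv2,numpy as np
np.set_printoptions(precision=4,suppress=True)
for n in ("top","side"):
    im=read_camera(n); cv2.imwrite(f"pics/{n}0.png",im[...,::-1]); c=get_calibration(n); print(n,c["fx"],c["fy"],c["cx"],c["cy"]); print(np.array(c["world_from_camera"]))
print(env.get_state())
E
```

```text
pics
top 470.18537253032224 470.18537253032224 318.88660211867386 238.8609617279051
[[ 0.0116 -0.9977  0.0661  0.4123]
 [-0.9999 -0.0114  0.0025 -0.0481]
 [-0.0018 -0.0661 -0.9978  1.3126]
 [ 0.      0.      0.      1.    ]]
side 503.9312980274877 503.9312980274877 323.3641563340659 237.53953061701475
[[-0.9729 -0.1192  0.1983  0.2959]
 [-0.2314  0.4841 -0.8438  0.9043]
 [ 0.0046 -0.8668 -0.4986  0.6818]
 [ 0.      0.      0.      1.    ]]
{'clock': 0.1, 'joint_pos': array([ 1.2004,  0.3139,  0.0451,  1.3036, -0.    ,  1.4312]), 'qvel': array([ 0.0008, -0.001 ,  0.001 , -0.0013, -0.0017, -0.001 ]), 'tau': array([  0.0036, -48.1724,  29.9244,   0.0127,  -0.0001,   0.    ]), 'tcp_pos': array([0.1314, 0.5593, 0.2305]), 'orientation': array([-0.0002,  0.1151,  0.9933, -0.0008]), 'wrist_force': array([ 0.3451, -0.2943, -0.5675]), 'ft_torque': array([-0.0409, -0.026 ,  0.0077]), 'grip_force': 0.0, 'finger_gap': 0.08539105897611111}
```

View pics/top0.png

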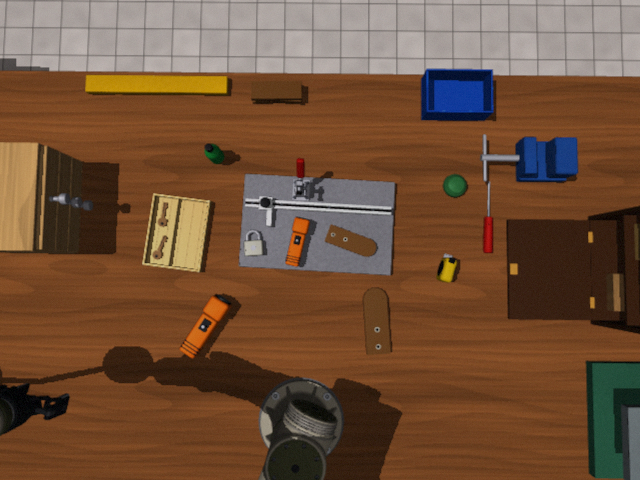

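View pics/side0.png

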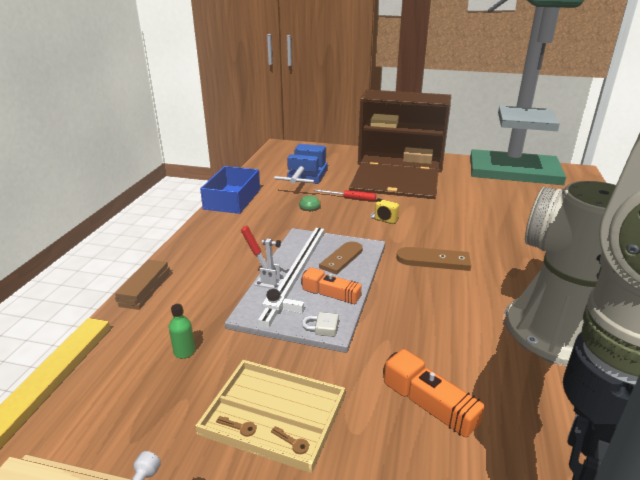

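Top view: torches are at (298,242) on the jig, a small one about 48 px long, and at (207,326) on the bench, a larger one. Blanks are at (352,240) on the bed and at (376,320) on the bench, the larger one. I choose the two on the jig. The tray is at (178,232) with its empty compartment on the right, the stop at (270,215) and the red handle at (300,165). The side view shows the same layout.

```bash
cat > h.py <<'E'
from workcell import env, read_camera, get_calibration
import cv2,numpy as np
np.set_printoptions(precision=4,suppress=True)
def rays(c,px):
    px=np.atleast_2d(np.asarray(px,float)); T=np.array(c["world_from_camera"])
    d=np.c_[(px[:,0]-c["cx"])/c["fx"],(px[:,1]-c["cy"])/c["fy"],np.ones(len(px))]@T[:3,:3].T
    return T[:3,3],d
def onz(c,px,z):
    o,d=rays(c,px); return o+d*((z-o[2])/d[:,2])[:,None]
def tri(c1,p1,c2,p2):
    (o1,d1),(o2,d2)=rays(c1,p1),rays(c2,p2); d1,d2=d1[0],d2[0]
    s=np.linalg.lstsq(np.c_[d1,-d2],o2-o1,rcond=None)[0]
    a,b=o1+s[0]*d1,o2+s[1]*d2; return (a+b)/2,np.linalg.norm(a-b)
def hsv(im): return cv2.cvtColor(im,cv2.COLOR_RGB2HSV)
def blobs(m,amin=60):
    cs=cv2.findContours(m.astype(np.uint8)*255,cv2.RETR_EXTERNAL,cv2.CHAIN_APPROX_NONE)[0]
    return sorted([c for c in cs if cv2.contourArea(c)>amin],key=cv2.contourArea,reverse=True)
def rect(P):  # min-area rectangle of world xy points: centre, (long, short), yaw of long side
    (c,(w,h),a)=cv2.minAreaRect((P[:,:2]*1000).astype(np.float32)); a=np.deg2rad(a)
    if w<h: w,h,a=h,w,a+np.pi/2
    return np.array(c)/1000,(w,h),(a+np.pi/2)%np.pi-np.pi/2
E
python3 - <<'E'
from h import *
im=cv2.imread("pics/top0.png")[...,::-1].copy(); c=get_calibration("top"); H=hsv(im); h,s,v=[H[...,i].astype(int) for i in range(3)]
def reg(x0,x1,y0,y1):
    m=np.zeros(h.shape,bool); m[y0:y1,x0:x1]=1; return m
J=reg(225,410,165,285)
def show(n,m,z,amin=60,k=2):
    for b in blobs(m,amin)[:k]: print(n,cv2.boundingRect(b),rect(onz(c,b.reshape(-1,2),z)))
show("jig",J&(s<45)&(v>60),.018,k=1)
show("torch",(h<14)&(s>200)&(v>150)&reg(150,320,210,370),.05)
show("blank",reg(320,385,218,262)&(s>70)&(h<25),.03)
show("bigblank",reg(355,395,285,360)&(s>70)&(h<16)&(v>90),.012)
show("tray",reg(135,220,185,280)&(h>18)&(h<30)&(v>150),.021,k=1)
show("red",((h<6)|(h>172))&(s>180)&reg(285,315,150,185),.1)
cv2.imwrite("pics/crop.png",cv2.resize(im[150:290,135:410][...,::-1],(800,407),interpolation=cv2.INTER_CUBIC))
E
```

```text
jig (239, 174, 156, 101) (array([ 0.5404, -0.0391]), (419.2485046386719, 258.37445068359375), np.float64(1.5243246984052319))
torch (186, 314, 30, 37) (array([0.2443, 0.2694]), (91.49290466308594, 43.69355773925781), np.float64(-0.5673868031365181))
torch (203, 297, 24, 24) (array([0.307 , 0.2308]), (50.950538635253906, 47.47279357910156), np.float64(1.023662197958159))
blank (325, 225, 52, 32) (array([ 0.4917, -0.1332]), (140.20562744140625, 50.40141296386719), np.float64(1.2227892160873917))
bigblank (355, 285, 40, 75) (array([ 0.2724, -0.2001]), (201.38632202148438, 107.36944580078125), np.float64(0.006502912991539267))
tray (142, 193, 68, 79) (array([0.5119, 0.3507]), (199.8480224609375, 158.86123657226562), np.float64(-0.11825686925664147))
red (297, 158, 7, 20) (array([0.6788, 0.0064]), (50.24452209472656, 15.686248779296875), np.float64(0.013816167646140798))
```

View pics/crop.png

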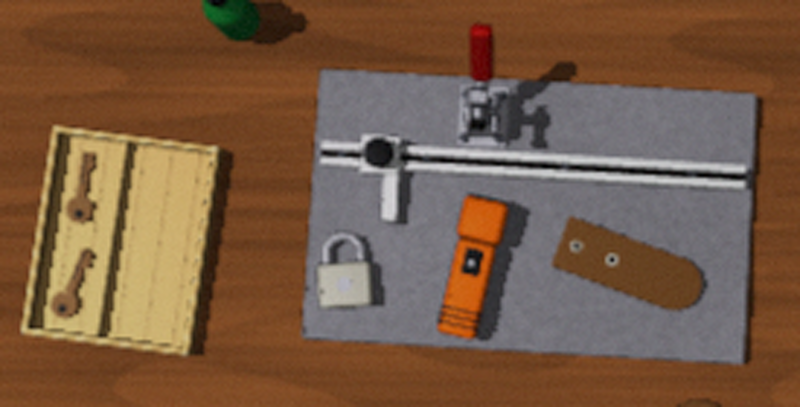

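The crop confirms the choice: the small torch with its switch at crop (473,262), and the blank with its square end to the left at (565,240) and nose at (700,285). Measured size is 140 x 50, as described. Next I fit the small torch and triangulate heights from the top and side views.

```bash
cat >> h.py <<'E'
def plan(pos,yaw=None,st=None):
    """shift/turn fractions to world pos with tool down and tool-y at world yaw"""
    from scipy.spatial.transform import Rotation as R
    st=st or env.get_state(); q=st["orientation"]; A=R.from_quat(q,scalar_first=True)
    sh=A.inv().apply(np.array(pos)-st["tcp_pos"])/0.2
    ty=A.as_matrix()[:,1]; cur=np.arctan2(ty[1],ty[0])
    if yaw is None: yaw=cur
    yaw=cur+(yaw-cur+np.pi/2)%np.pi-np.pi/2
    B=R.from_matrix(np.array([[np.sin(yaw),np.cos(yaw),0],[-np.cos(yaw),np.sin(yaw),0],[0,0,-1]]).astype(float))
    print("shift",sh.round(3),"turn",((A.inv()*B).as_rotvec()/(np.pi/2)).round(3),"curyaw",round(cur,3))
E
python3 - <<'E'
from h import *
top=cv2.imread("pics/top0.png")[...,::-1].copy(); side=cv2.imread("pics/side0.png")[...,::-1].copy(); ct=get_calibration("top"); cs=get_calibration("side")
def om(im,x0,x1,y0,y1,k=3):
    H=hsv(im); m=(H[...,0]<14)&(H[...,1]>180)&(H[...,2]>90); z=np.zeros_like(m); z[y0:y1,x0:x1]=m[y0:y1,x0:x1]
    return cv2.morphologyEx(z.astype(np.uint8),cv2.MORPH_CLOSE,np.ones((5,5)))
b=blobs(om(top,280,315,212,272))[0]; print(cv2.boundingRect(b),rect(onz(ct,b.reshape(-1,2),.055)))
# switch (dark blob in the torch), both views
def dark(im,x0,x1,y0,y1):
    H=hsv(im); m=np.zeros(H.shape[:2],bool); m[y0:y1,x0:x1]=(H[y0:y1,x0:x1,2]<60); bl=blobs(m,3)
    return [ (cv2.boundingRect(q),np.mean(q.reshape(-1,2),0)) for q in bl[:3]]
print(dark(top,290,305,230,248)); print(dark(side,315,345,270,295))
cv2.imwrite("pics/sc.png",cv2.resize(side[215:345,225:395][...,::-1],(784,600),interpolation=cv2.INTER_CUBIC))
plan([0.47,0.0,0.28],1.45)
E
```

```text
(286, 217, 23, 49) (array([0.4883, 0.0148]), (127.5569839477539, 39.77934646606445), np.float64(-0.22902319847327135))
[((294, 236, 7, 8), array([297.2308, 239.6538]))]
[]Traceback (most recent call last):
  File "<stdin>", line 13, in <module>
  File "h.py", line 30, in plan
    B=R.from_matrix(np.array([[np.sin(yaw),np.cos(yaw),0],[-np.cos(yaw),np.sin(yaw),0],[0,0,-1]]).astype(float))
  File "scipy/spatial/transform/_rotation.pyx", line 1143, in scipy.spatial.transform._rotation.Rotation.from_matrix
ValueError: Non-positive determinant (left-handed or null coordinate frame) in rotation matrix 0: [[ 0.9927  0.1205  0.    ]
 [-0.1205  0.9927  0.    ]
 [ 0.      0.     -1.    ]].
```

View pics/sc.png

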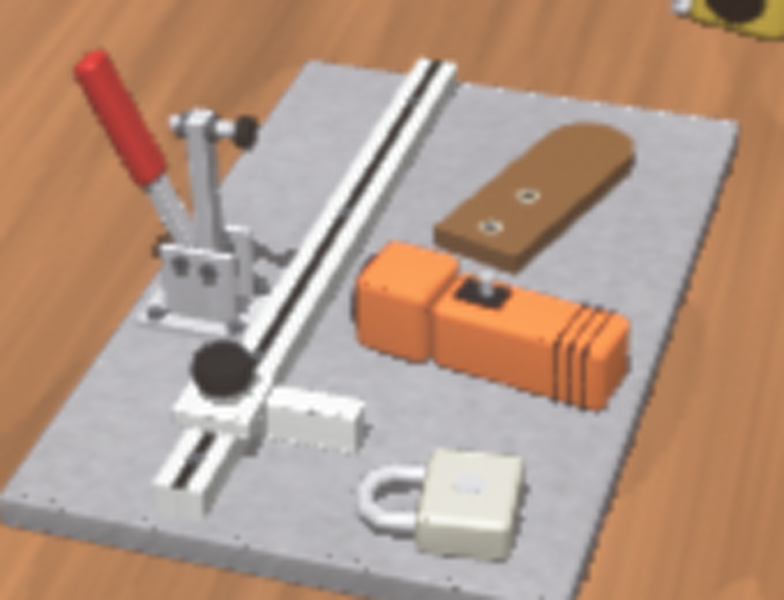

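The side crop shows the torch's black switch plate at crop (482,297) and the blank's holes at (490,227) and (528,196). The jig clamp is open. Next I triangulate these points and the first approach move.

```bash
sed -i 's/\[\[np.sin(yaw),np.cos(yaw),0\],\[-np.cos(yaw)/[[-np.sin(yaw),np.cos(yaw),0],[np.cos(yaw)/' h.py; python3 - <<'E'
from h import *
ct=get_calibration("top"); cs=get_calibration("side")
for a,b in (((297.2,239.7),(329.5,279.4)),((333,234.6),(331.3,264.2)),((345.4,239.4),(339.5,257.5))): print(tri(ct,a,cs,b))
plan([0.45,0.0,0.28],-.229+np.pi/2)
E
```

```text
(array([0.492 , 0.0132, 0.0514]), np.float64(0.001810763951484298))
(array([ 0.5089, -0.0835,  0.0276]), np.float64(0.0012065602173205352))
(array([ 0.4961, -0.1176,  0.0275]), np.float64(0.001277462184741707))
shift [-2.191 -2.358 -0.244] turn [-0.001 -0.    -0.001] curyaw 1.34
```

>>> jog_arm(
  motion=[-1,-1,-0.24,0,0,0,0.7,-1,-1,-0.24,0,0,0,0.7,-1,-1,-0.24,0,0,0,0.7,-1,-1,-0.24,0,0,0,0.7,-1,-1,-0.24,0,0,0,0.7,-1,-1,-0.24,0,0,0,0.7],
)

```text
clock: 0.85
tcp_pos: [0.2816, 0.3176, 0.2797]
orientation: [0.0, 0.117, 0.993, 0.0]
wrist_force: [-0.5, 0.4, -0.3]
finger_gap: 0.0599
grip_force: 0.0
```

>>> jog_arm(
  motion=[-1,-1,0,0,0,0,0.7,-1,-1,0,0,0,0,0.7,-1,-1,0,0,0,0,0.7,-1,-1,0,0,0,0,0.7,-1,-1,0,0,0,0,0.7,-1,-1,0,0,0,0,0.7],
)

```text
clock: 1.6
tcp_pos: [0.4304, 0.0779, 0.2785]
orientation: [-0.001, 0.117, 0.993, 0.0]
wrist_force: [-0.2, -0.2, -0.7]
finger_gap: 0.0598
grip_force: 0.0
```

>>> jog_arm(
  motion=[-0.19,-0.36,0,0,0,0,0.7,-0.19,-0.36,0,0,0,0,0.7,-0.19,-0.36,0,0,0,0,0.7,-0.19,-0.36,0,0,0,0,0.7],
)

```text
clock: 2.1
tcp_pos: [0.4495, 0.0015, 0.2791]
orientation: [-0.0, 0.114, 0.993, 0.0]
wrist_force: [-0.2, 0.3, 0.1]
finger_gap: 0.0599
grip_force: 0.0
```

```bash
python3 - <<'E'
from h import *
s=env.get_state(); print(s["clock"],s["tcp_pos"],s["orientation"],s["finger_gap"])
im=read_camera("wrist"); c=get_calibration("wrist"); np.save("w1.npy",c["world_from_camera"]); print(c["fx"],c["cx"],c["cy"]); print(np.array(c["world_from_camera"]))
cv2.imwrite("pics/w1.png",im[...,::-1])
E
```

```text
2.1 [0.4495 0.0015 0.2791] [-0.0004  0.1144  0.9934  0.0003] 0.059887003032233106
369.19864071749913 326.1860584381343 234.63429512103008
[[ 0.2263  0.9333  0.2787  0.3787]
 [ 0.9741 -0.2165 -0.0656  0.0188]
 [-0.0009  0.2863 -0.9581  0.4237]
 [ 0.      0.      0.      1.    ]]
```

View pics/w1.png

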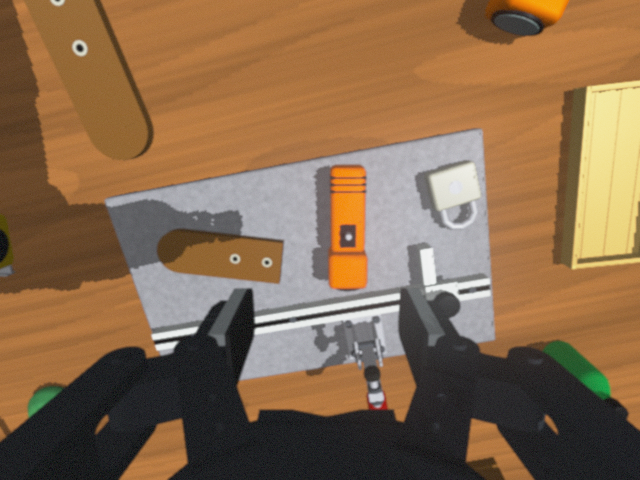

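The wrist view shows the torch with its switch at (348,236), its tail at (348,168) and its head at (348,288). The blank has its square end at (282,262), with holes at (235,259) and (267,262). The stop is at (427,266) and the jig's near corners are at (107,199) and (482,129). Next I measure from here.

```bash
python3 - <<'E'
from h import *
im=cv2.imread("pics/w1.png")[...,::-1].copy(); c=get_calibration("wrist"); ct=get_calibration("top"); H=hsv(im); h,s,v=[H[...,i].astype(int) for i in range(3)]
def sub(m,x0,x1,y0,y1):
    z=np.zeros(h.shape,np.uint8); z[y0:y1,x0:x1]=m[y0:y1,x0:x1]; return cv2.morphologyEx(z,cv2.MORPH_CLOSE,np.ones((9,9)))
b=blobs(sub((h<14)&(s>180)&(v>90),320,380,155,300))[0]; print("torch",cv2.boundingRect(b),rect(onz(c,b.reshape(-1,2),.054)))
b=blobs(sub((h<25)&(s>90)&(v>50),145,295,220,295))[0]; print("blank",cv2.boundingRect(b),rect(onz(c,b.reshape(-1,2),.030)))
print("tri switch",tri(c,(348,236),ct,(297.2,239.7)),"hole",tri(c,(267,262),ct,(333,234.6)))
P=onz(c,[(107,199),(482,129)],.018); d=P[1]-P[0]; yaw=np.arctan2(-d[0],d[1]); n=np.array([np.cos(yaw),np.sin(yaw)]); l=np.array([-n[1],n[0]])
print(P,np.linalg.norm(d),"jig yaw",yaw,"origin",P.mean(0)[:2]+n*.130+l*.010)
b=blobs(sub((s<40)&(v>200),400,437,240,284))[0]; Q=onz(c,b.reshape(-1,2),.040); print("stop",cv2.boundingRect(b),rect(Q))
o=P.mean(0)[:2]+n*.130+l*.010
print("stop jig xy",np.c_[(Q[:,:2]-o)@n,(Q[:,:2]-o)@l].min(0),np.c_[(Q[:,:2]-o)@n,(Q[:,:2]-o)@l].max(0))
plan([.488,.015,.03],-.229+np.pi/2)
E
```

```text
torch (329, 167, 37, 122) (array([0.4864, 0.015 ]), (131.1904754638672, 38.83861541748047), np.float64(-0.19813851931162318))
blank (157, 229, 126, 54) (array([ 0.4894, -0.1316]), (139.8386688232422, 52.28837585449219), np.float64(1.2223222307902466))
tri switch (array([0.4931, 0.0143, 0.0523]), np.float64(0.0021481293431236557)) hole (array([ 0.5102, -0.0828,  0.0263]), np.float64(0.0018536526760100987))
[[ 0.401  -0.2377  0.018 ]
 [ 0.4205  0.1777  0.018 ]] 0.4158373959491624 jig yaw -0.04671564354416684 origin [ 0.5411 -0.0261]
stop (420, 248, 16, 36) (array([0.5518, 0.095 ]), (42.68939208984375, 14.61461067199707), np.float64(-0.0397841645763668))
stop jig xy [-0.0163  0.1141] [0.0264 0.1287]
shift [-0.173  0.109  1.246] turn [ 0. -0.  0.] curyaw 1.342
```

>>> jog_arm(
  motion=[-0.17,0.11,0.6,0,0,-0.01,0.7,-0.17,0.11,0.6,0,0,-0.01,0.7,-0.17,0.11,0.6,0,0,-0.01,0.7,-0.17,0.11,1,0,0,-0.01,0.7,-0.17,0.11,1,0,0,-0.01,0.7,-0.17,0.11,1,0,0,-0.01,0.7],
  newtons=40,
)

```text
clock: 2.9
tcp_pos: [0.4875, 0.0144, 0.0799]
orientation: [-0.001, 0.107, 0.994, 0.0]
wrist_force: [-1.0, -0.4, -0.4]
finger_gap: 0.0598
grip_force: 0.0
```

>>> jog_arm(
  motion=[0,0,0.12,0,0,0,0.7,0,0,0.25,0,0,0,0.7,0,0,0.25,0,0,0,0.7,0,0,0.25,0,0,0,0.35,0,0,0.25,0,0,0,0.2,0,0,0.25,0,0,0,0.2,0,0,0.25,0,0,0,0.2,0,0,0.25,0,0,0,0.2],
)

```text
clock: 3.9
tcp_pos: [0.49, 0.0138, 0.0316]
orientation: [0.002, 0.107, 0.994, 0.0]
wrist_force: [-0.7, 1.1, 6.9]
finger_gap: 0.0354
grip_force: 41.5
```

>>> jog_arm(
  motion=[0,0,-0.2,0,0,0,0.2,0,0,-0.5,0,0,0,0.2,0,0,-0.7,0,0,0,0.2,0,0,-0.7,0,0,0,0.2,0,0,-0.7,0,0,0,0.2],
)

```text
clock: 4.53
tcp_pos: [0.4877, 0.0138, 0.1691]
orientation: [-0.0, 0.107, 0.994, 0.0]
wrist_force: [-0.1, -0.2, -1.8]
finger_gap: 0.0355
grip_force: 40.9
```

```bash
python3 - <<'E'
from h import *
s=env.get_state(); print(s["tcp_pos"],s["finger_gap"],s["wrist_force"])
ct=get_calibration("top"); cs=get_calibration("side")
top=read_camera("top"); side=read_camera("side"); cv2.imwrite("pics/top1.png",top[...,::-1])
# tray corners in both views at rim
def tray(im,x0,x1,y0,y1):
    H=hsv(im); m=np.zeros(H.shape[:2],np.uint8); r=H[y0:y1,x0:x1]; m[y0:y1,x0:x1]=(r[...,0]>18)&(r[...,0]<30)&(r[...,2]>120)&(r[...,1]>60)
    return blobs(cv2.morphologyEx(m,cv2.MORPH_CLOSE,np.ones((5,5))))[0].reshape(-1,2)
A=tray(top,135,220,185,280); B=tray(side,190,355,355,475)
for i,(f,g) in enumerate((((lambda p:p[:,0]),(lambda p:p[:,1])),((lambda p:-p[:,0]),(lambda p:-p[:,1])))): pass
bt=cv2.boxPoints(cv2.minAreaRect(A)); print("top box",bt)
hull=cv2.approxPolyDP(cv2.convexHull(B),6,True).reshape(-1,2); print("side poly",hull)
print(onz(ct,bt,.021)); print(onz(cs,hull,.021)[:, :2])
p=np.array([.512,.351])+np.array([np.sin(-.118)*.033,-np.cos(-.118)*.033]); print(p)
plan([p[0]+.002,p[1],.15],-.118+np.pi/2)
E
```

```text
[0.4877 0.0138 0.1691] 0.035472672319477906 [-0.111  -0.2404 -1.7816]
top box [[141.5301 264.1956]
 [152.1778 191.7908]
 [209.9001 200.2794]
 [199.2523 272.6841]]
side poly [[242 360]
 [344 388]
 [311 471]
 [197 433]]
[[0.4226 0.4411 0.021 ]
 [0.6233 0.4189 0.021 ]
 [0.6014 0.2582 0.021 ]
 [0.4012 0.282  0.021 ]]
[[0.5998 0.2631]
 [0.4032 0.2857]
 [0.4185 0.4536]
 [0.609  0.4315]]
[0.5081 0.3182]
shift [0.211 1.511 0.09 ] turn [-0.    -0.002 -0.062] curyaw 1.356
```

>>> jog_arm(
  motion=[0.1,1,0,0,0,0,0.2,0.1,1,0,0,0,0,0.2,0.1,1,0,0,0,0,0.2,0.1,1,0,0,0,0,0.2,0.1,1,0,0,0,0,0.2],
)

```text
clock: 5.25
tcp_pos: [0.5103, 0.2138, 0.1677]
orientation: [-0.001, 0.106, 0.994, -0.001]
wrist_force: [0.5, -0.2, -1.9]
finger_gap: 0.0351
grip_force: 41.2
```

>>> jog_arm(
  motion=[0.11,0.51,0,0,0,-0.06,0.2,0.11,0.51,0,0,0,-0.06,0.2,0.11,0.51,0.2,0,0,-0.06,0.2,0.11,0.51,0.5,0,0,-0.06,0.2,0.11,0.51,0.5,0,0,-0.06,0.2,0.11,0.51,0.5,0,0,-0.06,0.2],
)

```text
clock: 6.0
tcp_pos: [0.5125, 0.3167, 0.0707]
orientation: [0.0, 0.061, 0.998, 0.0]
wrist_force: [0.5, 0.3, -0.3]
finger_gap: 0.0351
grip_force: 41.4
```

```bash
python3 - <<'E'
from h import *
s=env.get_state(); print(s["tcp_pos"],s["finger_gap"],s["wrist_force"])
im=read_camera("wrist"); cv2.imwrite("pics/w2.png",im[...,::-1])
plan([.509,.318,.020],-.118+np.pi/2)
E
```

```text
[0.5125 0.3167 0.0707] 0.03508897839464396 [ 0.4751  0.2701 -0.2754]
shift [ 0.023 -0.     0.259] turn [ 0.001  0.002 -0.003] curyaw 1.448
```

View pics/w2.png

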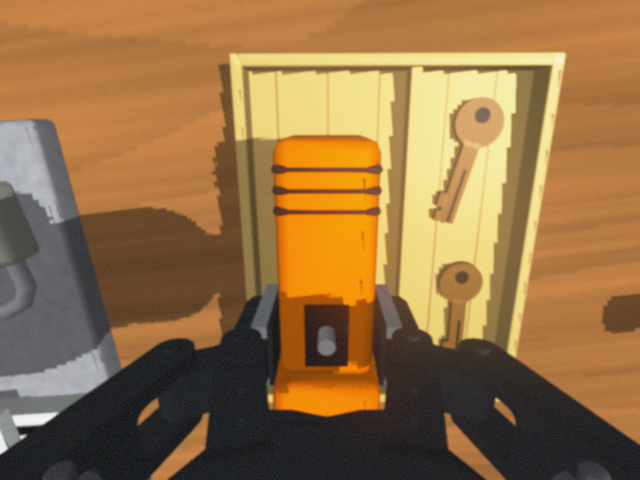

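The torch is centred over the long compartment: torch centre at column 327, compartment from 248 to 405. Next I lower and release.

>>> jog_arm(
  motion=[0.02,0,0.15,0,0,0,0.2,0.02,0,0.22,0,0,0,0.2,0.02,0,0.25,0,0,0,0.2,0.02,0,0.25,0,0,0,0.2],
)

```text
clock: 6.55
tcp_pos: [0.5081, 0.3184, 0.0199]
orientation: [0.0, 0.06, 0.998, 0.0]
wrist_force: [-0.2, -0.1, -2.0]
finger_gap: 0.0352
grip_force: 41.5
```

>>> jog_arm(
  motion=[0,0,0,0,0,0,0.5,0,0,0,0,0,0,0.5,0,0,0,0,0,0,0.53,0,0,-0.3,0,0,0,0.53,0,0,-0.6,0,0,0,0.53,0,0,-0.9,0,0,0,0.6,0,0,-0.9,0,0,0,0.6],
)

```text
clock: 7.42
tcp_pos: [0.5107, 0.3197, 0.2058]
orientation: [0.005, 0.06, 0.998, 0.003]
wrist_force: [0.4, -0.1, -0.4]
finger_gap: 0.0511
grip_force: 0.0
```

```bash
python3 - <<'E'
from h import *
c=get_calibration("top"); im=read_camera("top"); H=hsv(im); m=np.zeros(H.shape[:2],np.uint8); r=H[185:285,135:230]; m[185:285,135:230]=(r[...,0]<14)&(r[...,1]>180)&(r[...,2]>90)
for b in blobs(m): print(cv2.boundingRect(b),rect(onz(c,b.reshape(-1,2),.043)))
w=read_camera("wrist"); cv2.imwrite("pics/w3.png",w[...,::-1]); c=get_calibration("wrist"); H=hsv(w)
for b in blobs((H[...,0]<14)&(H[...,1]>180)&(H[...,2]>90),300)[:3]: print("w",cv2.boundingRect(b),rect(onz(c,b.reshape(-1,2),.043)))
plan([.40,-.137,.20],np.pi/2-.0466)
E
```

```text
(177, 210, 19, 49) (array([0.5058, 0.3165]), (127.83519744873047, 40.43733215332031), np.float64(-0.11050507311369362))
(213, 200, 17, 27) (array([0.5638, 0.2218]), (71.55139923095703, 43.465736389160156), np.float64(0.024225594658717098))
(136, 263, 31, 22) (array([0.3911, 0.4045]), (77.25263977050781, 56.04544448852539), np.float64(1.374849589060409))
(189, 185, 26, 14) (array([0.6221, 0.2766]), (68.37667846679688, 35.74797439575195), np.float64(-1.5595355495996603))
(205, 267, 25, 18) (array([0.3939, 0.2283]), (64.73030090332031, 45.4785041809082), np.float64(-1.5431910184264899))
(206, 185, 24, 18) (array([0.6097, 0.2312]), (60.196006774902344, 37.913818359375), np.float64(-0.8745836332996486))
shift [ 0.261 -2.326 -0.002] turn [ 0.001  0.001 -0.047] curyaw 1.45
```

The torch now lies at (0.506, 0.3165), against a target of (0.508, 0.318). Next I go to the near side of the blank, with the fingers spread along the jig's y for a two-point push.

>>> jog_arm(
  motion=[0,-1,0,0,0,0,0.7,0,-1,0,0,0,0,0.7,0,-1,0,0,0,0,0.7,0,-1,0,0,0,0,0.7,0,-1,0,0,0,0,0.7],
)

```text
clock: 8.15
tcp_pos: [0.4828, 0.1191, 0.1981]
orientation: [-0.001, 0.061, 0.998, 0.0]
wrist_force: [0.2, -0.0, -0.6]
finger_gap: 0.0596
grip_force: 0.0
```

>>> jog_arm(
  motion=[0.11,-1,0,0,0,-0.047,0.7,0.11,-1,0,0,0,-0.047,0.7,0.11,-1,0,0,0,-0.047,0.7,0.11,-1,0,0,0,-0.047,0.7,0.11,-1,0,0,0,-0.047,0.7],
)

```text
clock: 8.78
tcp_pos: [0.4378, -0.0757, 0.1988]
orientation: [-0.0, 0.024, 1.0, 0.001]
wrist_force: [0.3, 1.0, 0.4]
finger_gap: 0.0598
grip_force: 0.0
```

```bash
python3 - <<'E'
from h import *
plan([.431,-.126,.06],np.pi/2-.0466)
E
```

```text
shift [ 0.022 -0.253  0.694] turn [ 0.001 -0.    -0.   ] curyaw 1.523
```

>>> jog_arm(
  motion=[0.02,-0.25,0.2,0,0,0,0.7,0.02,-0.25,0.5,0,0,0,0.7,0.02,-0.25,0.7,0,0,0,0.7,0.02,-0.25,0.85,0,0,0,0.7,0.02,-0.25,0.88,0,0,0,0.7,0.02,-0.25,0.88,0,0,0,0.7],
)

```text
clock: 9.52
tcp_pos: [0.4318, -0.1247, 0.0235]
orientation: [-0.0, 0.022, 1.0, 0.0]
wrist_force: [-0.3, -0.1, -0.5]
finger_gap: 0.0597
grip_force: 0.0
```

>>> jog_arm(
  motion=[0,0,0.015,0,0,0,0.7,0,0,0.015,0,0,0,0.7],
)

```text
clock: 9.78
tcp_pos: [0.432, -0.1261, 0.0211]
orientation: [0.001, 0.023, 1.0, -0.0]
wrist_force: [-0.0, 1.1, 0.8]
finger_gap: 0.06
grip_force: 0.0
```

>>> jog_arm(
  motion=[0,0,0.01,0,0,0,0.7,0,0,0.01,0,0,0,0.7],
)

```text
clock: 10.02
tcp_pos: [0.4312, -0.1261, 0.0184]
orientation: [0.0, 0.024, 1.0, -0.0]
wrist_force: [-0.2, 0.5, 0.2]
finger_gap: 0.0597
grip_force: 0.0
```

>>> jog_arm(
  motion=[0,0,0.01,0,0,0,0.7,0,0,0.01,0,0,0,0.7],
)

```text
clock: 10.28
tcp_pos: [0.431, -0.1259, 0.0161]
orientation: [-0.0, 0.024, 1.0, 0.0]
wrist_force: [0.2, 0.4, -0.2]
finger_gap: 0.0594
grip_force: 0.0
```

>>> jog_arm(
  motion=[0,0,0.01,0,0,0,0.7,0,0,0.01,0,0,0,0.7],
)

```text
clock: 10.52
tcp_pos: [0.431, -0.1259, 0.0141]
orientation: [-0.0, 0.024, 1.0, 0.0]
wrist_force: [0.1, -0.1, -0.2]
finger_gap: 0.0595
grip_force: 0.0
```

>>> jog_arm(
  motion=[-0.03,0,0,0,0,0,0.7,-0.06,0,0,0,0,0,0.7,-0.09,0,0,0,0,0,0.7,-0.12,0,0,0,0,0,0.7,-0.15,0,0,0,0,0,0.7,-0.18,0,0,0,0,0,0.7,-0.21,0,0,0,0,0,0.7,-0.24,0,0,0,0,0,0.7,-0.27,0,0,0,0,0,0.7,-0.3,0,0,0,0,0,0.7,-0.3,0,0,0,0,0,0.7],
)

```text
clock: 11.9
tcp_pos: [0.4922, -0.129, 0.0144]
orientation: [0.001, 0.023, 1.0, -0.0]
wrist_force: [-0.4, -0.7, -0.0]
finger_gap: 0.0596
grip_force: 0.0
```

```bash
cat >> h.py <<'E'
JO=np.array([.541,-.028]); JY=-.0466; JR=np.array([[np.cos(JY),-np.sin(JY)],[np.sin(JY),np.cos(JY)]])
def tojig(p): return (np.atleast_2d(p)[:,:2]-JO)@JR
def blank():
    "blank centre in jig, size, yaw from the top and side cameras"
    for n in ("top","side"):
        c=get_calibration(n); im=read_camera(n); H=hsv(im)
        m=((H[...,0]<25)&(H[...,1]>90)&(H[...,2]>40)).astype(np.uint8)
        P=np.array([[-.1,-.215],[-.1,.19],[.035,.19],[.035,-.215]])@JR.T+JO; P=np.c_[P,np.full(4,.03)]
        T=np.linalg.inv(c["world_from_camera"]); q=P@T[:3,:3].T+T[:3,3]; q=q[:,:2]/q[:,2:]*[c["fx"],c["fy"]]+[c["cx"],c["cy"]]
        k=np.zeros_like(m); cv2.fillConvexPoly(k,q.astype(np.int32),1)
        for b in blobs(cv2.morphologyEx(m*k,cv2.MORPH_CLOSE,np.ones((3,3))),100)[:2]:
            r=rect(onz(c,b.reshape(-1,2),.03)); print(n,cv2.boundingRect(b),"jig",tojig(r[0])[0],r[1],"relyaw",((r[2]-JY)%np.pi)-np.pi/2)
        cv2.imwrite(f"pics/{n}_last.png",im[...,::-1])
E
python3 - <<'E'
from h import *
print(tojig(env.get_state()["tcp_pos"])); blank()
E
```

```text
[[-0.044  -0.1031]]
top (324, 217, 15, 18) jig [-0.0057 -0.0489] (47.30832290649414, 36.97175598144531) relyaw 1.5376303910892797
side (310, 240, 24, 33) jig [-0.0075 -0.0896] (147.07620239257812, 49.337852478027344) relyaw 0.03484973379640688
```

>>> jog_arm(
  motion=[-0.02,0,0,0,0,0,0.7,-0.04,0,0,0,0,0,0.7,-0.06,0,0,0,0,0,0.7,-0.08,0,0,0,0,0,0.7,-0.09,0,0,0,0,0,0.7,-0.09,0,0,0,0,0,0.7],
)

```text
clock: 12.75
tcp_pos: [0.5082, -0.1295, 0.0141]
orientation: [-0.001, 0.024, 1.0, 0.0]
wrist_force: [-6.2, -0.6, 4.7]
finger_gap: 0.06
grip_force: 3.0
```

>>> jog_arm(
  motion=[-0.01,0,0,0,0,0,0.7,-0.02,0,0,0,0,0,0.7,-0.02,0,0,0,0,0,0.7],
)

```text
clock: 13.12
tcp_pos: [0.5082, -0.1294, 0.0139]
orientation: [-0.005, 0.024, 1.0, -0.0]
wrist_force: [-16.1, -2.2, 13.0]
finger_gap: 0.0601
grip_force: 8.2
```

```bash
python3 - <<'E'
from h import *
print(tojig(env.get_state()["tcp_pos"])); blank()
E
```

```text
[[-0.028  -0.1028]]
top (324, 212, 13, 18) jig [ 0.0092 -0.0459] (49.11427688598633, 30.547283172607422) relyaw 1.5380034999579997
side (304, 240, 23, 32) jig [ 0.0076 -0.0869] (141.8030242919922, 49.485626220703125) relyaw 0.011548272680704352
```

>>> jog_arm(
  motion=[0.1,0,0,0,0,0,0.7,0.15,0,0,0,0,0,0.7,0.15,0,-0.25,0,0,0,0,0.15,0,-0.4,0,0,0,0,0.15,-0.3,-0.4,0,0,0,0,0.15,-0.3,-0.4,0,0,0,0],
)

```text
clock: 13.98
tcp_pos: [0.4823, -0.1922, 0.0954]
orientation: [0.002, 0.026, 1.0, -0.001]
wrist_force: [-0.5, -0.1, -0.4]
finger_gap: 0.0002
grip_force: 0.0
```

```bash
python3 - <<'E'
from h import *
blank(); p=JR@[.010,-.186]+JO
plan([*p,.06],np.pi/2+JY); plan([*p,.0225],np.pi/2+JY)
E
```

```text
top (324, 212, 52, 20) jig [ 0.0093 -0.1002] (139.33526611328125, 49.02436828613281) relyaw 0.00232920793517688
side (304, 239, 31, 33) jig [ 0.0071 -0.0912] (150.246826171875, 50.18807601928711) relyaw -0.0019530219396164394
side (324, 228, 50, 11) jig [-0.0325 -0.211 ] (134.55587768554688, 22.40327262878418) relyaw -1.5675532551316589
shift [-0.314 -0.112  0.171] turn [ 0.     0.001 -0.001] curyaw 1.522
shift [-0.314 -0.112  0.359] turn [ 0.     0.001 -0.001] curyaw 1.522
```

>>> jog_arm(
  motion=[-0.2,-0.18,0,0,0,0,0,-0.315,-0.18,0,0,0,0,0,-0.315,-0.18,0.2,0,0,0,0,-0.315,-0.18,0.34,0,0,0,0,-0.315,-0.18,0.36,0,0,0,0,-0.315,-0.18,0.36,0,0,0,0],
)

```text
clock: 14.82
tcp_pos: [0.5418, -0.2266, 0.0225]
orientation: [-0.0, 0.023, 1.0, 0.0]
wrist_force: [0.4, -0.6, 0.5]
finger_gap: 0.0
grip_force: 0.0
```

```bash
python3 - <<'E'
from h import *
s=env.get_state(); print(tojig(s["tcp_pos"]),s["tcp_pos"][2],s["wrist_force"]); plan([*(JR@[.010,-.0415]+JO),.0225],np.pi/2+JY)
E
```

```text
[[ 0.01   -0.1983]] 0.022517448253650645 [ 0.3998 -0.6479  0.5181]
shift [-0.     0.784  0.   ] turn [ 0. -0.  0.] curyaw 1.525
```

Push along +y at about 64 mm/s, first part.

>>> jog_arm(
  motion=[0,0.04,0,0,0,0,0,0,0.08,0,0,0,0,0,0,0.12,0,0,0,0,0,0,0.16,0,0,0,0,0,0,0.2,0,0,0,0,0,0,0.24,0,0,0,0,0,0,0.28,0,0,0,0,0,0,0.32,0,0,0,0,0,0,0.36,0,0,0,0,0,0,0.4,0,0,0,0,0,0,0.4,0,0,0,0,0],
)

```text
clock: 16.2
tcp_pos: [0.5461, -0.1473, 0.0232]
orientation: [0.001, 0.023, 1.0, -0.001]
wrist_force: [-0.3, -3.3, 5.2]
finger_gap: -0.0
grip_force: 3.8
```

```bash
python3 - <<'E'
from h import *
print(tojig(env.get_state()["tcp_pos"])); blank()
E
```

```text
[[ 0.0106 -0.119 ]]
top (304, 211, 32, 19) jig [ 0.0089 -0.0175] (85.06892395019531, 49.556312561035156) relyaw 0.05591591226304371
side (296, 251, 33, 34) jig [ 0.007  -0.0345] (146.51959228515625, 49.890106201171875) relyaw -0.004100994516819556
side (329, 229, 45, 10) jig [-0.0412 -0.2107] (117.29450988769531, 23.072189331054688) relyaw 1.570054643677103
```

>>> jog_arm(
  motion=[0,0.04,0,0,0,0,0,0,0.08,0,0,0,0,0,0,0.12,0,0,0,0,0,0,0.16,0,0,0,0,0,0,0.2,0,0,0,0,0,0,0.24,0,0,0,0,0,0,0.28,0,0,0,0,0,0,0.31,0,0,0,0,0,0,0.34,0,0,0,0,0,0,0.36,0,0,0,0,0,0,0.36,0,0,0,0,0],
)

```text
clock: 17.68
tcp_pos: [0.5495, -0.0761, 0.0232]
orientation: [0.001, 0.024, 1.0, -0.001]
wrist_force: [-1.0, -5.4, 5.4]
finger_gap: -0.0
grip_force: 4.4
```

>>> jog_arm(
  motion=[0,0.01,0,0,0,0,0,0,0.02,0,0,0,0,0,0,0.02,0,0,0,0,0],
)

```text
clock: 18.05
tcp_pos: [0.5496, -0.0725, 0.0232]
orientation: [0.001, 0.024, 1.0, -0.001]
wrist_force: [-0.8, -6.1, 6.4]
finger_gap: 0.0001
grip_force: 4.8
```

>>> jog_arm(
  motion=[0,0.01,0,0,0,0,0,0,0.02,0,0,0,0,0,0,0.02,0,0,0,0,0],
)

```text
clock: 18.42
tcp_pos: [0.5498, -0.0685, 0.0232]
orientation: [0.001, 0.024, 1.0, -0.001]
wrist_force: [-0.2, -5.6, 5.5]
finger_gap: -0.0002
grip_force: 4.8
```

```bash
python3 - <<'E'
from h import *
print(tojig(env.get_state()["tcp_pos"])); blank()
E
```

```text
[[ 0.0107 -0.0401]]
top (274, 209, 25, 19) jig [0.009  0.0748] (63.40931701660156, 48.87867736816406) relyaw -0.013775592966805084
side (285, 268, 36, 37) jig [0.0075 0.0418] (139.4043731689453, 50.133155822753906) relyaw 0.012346288901346592
side (324, 228, 50, 11) jig [-0.0339 -0.211 ] (131.9205780029297, 22.402183532714844) relyaw -1.5588943863214302
```

>>> jog_arm(
  motion=[0,0.01,0,0,0,0,0,0,0.02,0,0,0,0,0,0,0.02,0,0,0,0,0],
)

```text
clock: 18.9
tcp_pos: [0.55, -0.0645, 0.0232]
orientation: [0.001, 0.024, 1.0, -0.001]
wrist_force: [-0.0, -5.6, 7.0]
finger_gap: -0.0004
grip_force: 4.8
```

>>> jog_arm(
  motion=[0,0.01,0,0,0,0,0,0,0.02,0,0,0,0,0,0,0.02,0,0,0,0,0],
)

```text
clock: 19.27
tcp_pos: [0.5502, -0.0605, 0.0232]
orientation: [0.001, 0.024, 1.0, -0.001]
wrist_force: [-0.8, -5.8, 6.4]
finger_gap: 0.0003
grip_force: 4.8
```

```bash
python3 - <<'E'
from h import *
print(tojig(env.get_state()["tcp_pos"])); blank()
a=cv2.imread("pics/side_last.png")[215:345,225:395]; b=cv2.imread("pics/top_last.png")[160:285,235:400]
cv2.imwrite("pics/c2.png",np.hstack([cv2.resize(a,(400,306),interpolation=cv2.INTER_CUBIC),cv2.resize(b,(400,306),interpolation=cv2.INTER_CUBIC)]))
E
```

```text
[[ 0.0107 -0.032 ]]
top (272, 209, 22, 18) jig [0.0099 0.0842] (57.57078552246094, 46.8663330078125) relyaw 0.05795708479845385
side (285, 270, 34, 34) jig [0.0072 0.0446] (127.7883529663086, 49.826904296875) relyaw 0.0020238765161992855
side (324, 228, 50, 11) jig [-0.0325 -0.211 ] (134.55587768554688, 22.40326499938965) relyaw -1.5675536546058229
```

View pics/c2.png

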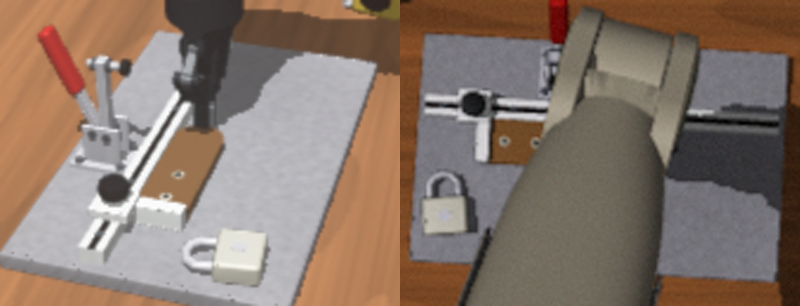

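Side (left) and top (right) crops: the blank lies along the fence, its square end nearly at the stop (left crop (165,205), right crop (490,143)), with the finger behind the nose. There is no force rise yet, so I keep pushing in small steps.

>>> jog_arm(
  motion=[0,0.01,0,0,0,0,0,0,0.01,0,0,0,0,0],
)

```text
clock: 19.62
tcp_pos: [0.5502, -0.0596, 0.0232]
orientation: [0.001, 0.024, 1.0, -0.002]
wrist_force: [-1.0, -9.3, 6.2]
finger_gap: -0.0001
grip_force: 5.9
```

>>> jog_arm(
  motion=[0,0.01,0,0,0,0,0,0,0.01,0,0,0,0,0],
)

```text
clock: 19.88
tcp_pos: [0.5502, -0.0593, 0.0232]
orientation: [0.001, 0.025, 1.0, -0.004]
wrist_force: [-1.9, -14.3, 6.2]
finger_gap: -0.0002
grip_force: 8.8
```

>>> jog_arm(
  motion=[0,0.01,0,0,0,0,0,0,0.01,0,0,0,0,0],
)

```text
clock: 20.12
tcp_pos: [0.5503, -0.0591, 0.0232]
orientation: [0.0, 0.025, 1.0, -0.006]
wrist_force: [-2.6, -20.6, 5.8]
finger_gap: 0.0002
grip_force: 11.7
```

The force rose to 20 N with no motion, so the blank is against the stop. I back off, then press once more toward the fence from the near side.

>>> jog_arm(
  motion=[0,-0.08,0,0,0,0,0,0,-0.15,0,0,0,0,0,0,-0.15,-0.25,0,0,0,0,0,-0.15,-0.4,0,0,0,0.5,0.25,-0.15,-0.4,0,0,0,0.7,0.25,0.2,-0.4,0,0,0,0.7,0.25,0.2,-0.4,0,0,0,0.7],
)

```text
clock: 21.0
tcp_pos: [0.5001, -0.0087, 0.1019]
orientation: [-0.001, 0.022, 1.0, 0.001]
wrist_force: [0.3, 0.2, 0.3]
finger_gap: 0.06
grip_force: 0.0
```

```bash
python3 - <<'E'
from h import *
blank(); p=JR@[-.045,.035]+JO
plan([*p,.0145],np.pi/2+JY)
E
```

```text
side (285, 269, 34, 35) jig [0.0069 0.0432] (130.40118408203125, 49.762264251708984) relyaw -0.004416845422102744
side (338, 230, 36, 9) jig [-0.0519 -0.2111] (95.74915313720703, 22.40326499938965) relyaw -1.5675536546058229
shift [0.022 0.095 0.438] turn [ 0.    -0.     0.001] curyaw 1.526
```

>>> jog_arm(
  motion=[0.02,0.09,0,0,0,0,0.7,0.02,0.09,0.2,0,0,0,0.7,0.02,0.09,0.4,0,0,0,0.7,0.02,0.09,0.435,0,0,0,0.7,0.02,0.09,0.435,0,0,0,0.7,-0.02,0.09,0.435,0,0,0,0.7,-0.04,0.09,0.435,0,0,0,0.7,-0.06,0.09,0.435,0,0,0,0.7,-0.07,0.09,0.435,0,0,0,0.7,-0.07,0.09,0.435,0,0,0,0.7],
)

```text
clock: 22.35
tcp_pos: [0.5146, 0.0064, 0.0151]
orientation: [-0.002, 0.023, 1.0, 0.0]
wrist_force: [-4.0, -0.4, 4.8]
finger_gap: 0.0596
grip_force: 2.6
```

>>> jog_arm(
  motion=[-0.01,0,0,0,0,0,0.7,-0.01,0,0,0,0,0,0.7],
)

```text
clock: 22.6
tcp_pos: [0.5146, 0.0064, 0.0148]
orientation: [-0.004, 0.024, 1.0, 0.0]
wrist_force: [-9.6, 0.1, 7.5]
finger_gap: 0.0595
grip_force: 4.8
```

>>> jog_arm(
  motion=[-0.01,0,0,0,0,0,0.7,-0.01,0,0,0,0,0,0.7],
)

```text
clock: 22.85
tcp_pos: [0.5146, 0.0065, 0.0146]
orientation: [-0.005, 0.024, 1.0, 0.0]
wrist_force: [-13.7, -0.1, 11.4]
finger_gap: 0.0598
grip_force: 7.0
```

Flush: the TCP reached the same jig x (-0.028) as before with force rising. I back off and look from near.

>>> jog_arm(
  motion=[0.06,0,0,0,0,0,0.7,0.15,0,0,0,0,0,0.7,0.2,0,-0.25,0,0,0,0.7,0.35,0,-0.5,0,0,0,1,0.45,0,-0.7,0,0,0,1,0.45,0,-0.7,0,0,0,1,0.45,0,-0.7,0,0,0,1],
)

```text
clock: 23.72
tcp_pos: [0.431, 0.0102, 0.1552]
orientation: [0.001, 0.024, 1.0, -0.0]
wrist_force: [0.2, 0.1, 0.2]
finger_gap: 0.0855
grip_force: 0.0
```

```bash
python3 - <<'E'
from h import *
s=env.get_state(); print(s["tcp_pos"])
im=read_camera("wrist"); c=get_calibration("wrist"); cv2.imwrite("pics/w4.png",im[...,::-1])
H=hsv(im); m=((H[...,0]<25)&(H[...,1]>90)&(H[...,2]>40)).astype(np.uint8)
for b in blobs(m,2000):
    r=rect(onz(c,b.reshape(-1,2),.03)); print(cv2.boundingRect(b),"jig",tojig(r[0])[0],r[1],"relyaw",((r[2]-JY)%np.pi)-np.pi/2)
blank()
E
```

```text
[0.431  0.0102 0.1552]
(0, 0, 640, 396) jig [-0.1605  0.0793] (543.4281616210938, 273.3805236816406) relyaw -0.2611995035178156
(258, 330, 167, 57) jig [0.005  0.0453] (139.21763610839844, 54.899208068847656) relyaw 0.0009503562807882115
(0, 204, 44, 206) jig [-0.0311 -0.2149] (190.9824676513672, 35.7121467590332) relyaw 1.3228122275543819
top (272, 209, 51, 20) jig [0.0092 0.0443] (137.961669921875, 50.14397048950195) relyaw 0.02343076483241968
side (285, 269, 34, 35) jig [0.0072 0.0432] (130.5162353515625, 49.826904296875) relyaw 0.0020238765161992855
```

View pics/w4.png

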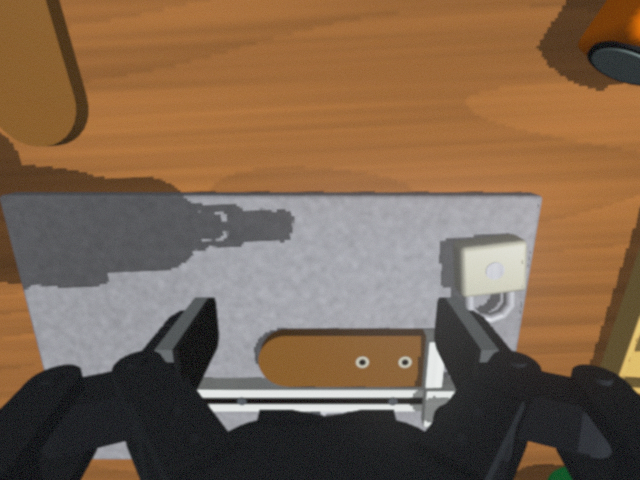

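The wrist view shows the blank (cols 258–425, rows 330–387) lying along the fence, with its square end at the stop face (col ~425). Next a zoom of that corner, and locate the handle from top and side.

```bash
python3 - <<'E'
from h import *
im=cv2.imread("pics/w4.png"); cv2.imwrite("pics/z.png",cv2.resize(im[320:420,370:460],(540,600),interpolation=cv2.INTER_NEAREST))
E1={}
for n,R in (("top",(285,315,150,185)),("side",(235,265,220,262))):
    a=cv2.imread(f"pics/{n}0.png")[...,::-1].copy(); H=hsv(a); x0,x1,y0,y1=R; m=np.zeros(H.shape[:2],np.uint8); r=H[y0:y1,x0:x1]
    m[y0:y1,x0:x1]=((r[...,0]<6)|(r[...,0]>172))&(r[...,1]>150)&(r[...,2]>70)
    b=blobs(m,30)[0].reshape(-1,2); i=b[:,1].argsort(); k=max(3,len(b)//10); E1[n]=(b[i[:k]].mean(0),b[i[-k:]].mean(0),b.mean(0)); print(n,E1[n])
ct,cs=get_calibration("top"),get_calibration("side")
for j in range(3):
    p,e=tri(ct,E1["top"][j],cs,E1["side"][j]); print(tojig(p)[0],p[2],e)
for y in (.04,): 
    for x,z in ((.09,.2),(.12,.13)): p=JR@[x,y]+JO; print(x,z,p); plan([*p,z],np.pi/2+JY)
E
```

```text
top (array([299. , 158.5]), array([300.5, 177. ]), array([299.8913, 167.5435]))
side (array([245.3333, 226.3333]), array([255.6667, 253.3333]), array([250.6129, 239.9516]))
[0.1429 0.0404] 0.15539135104183288 0.0073132574916875605
[0.1163 0.0395] 0.08899050998715091 0.0062773159522081035
[0.1303 0.0396] 0.12203678808299484 0.0016573270890461247
0.09 0.2 [0.6328 0.0078]
shift [-1.012  0.035 -0.232] turn [ 0.    -0.001 -0.   ] curyaw 1.524
0.12 0.13 [0.6627 0.0064]
shift [-1.163  0.035  0.118] turn [ 0.    -0.001 -0.   ] curyaw 1.524
```

View pics/z.png

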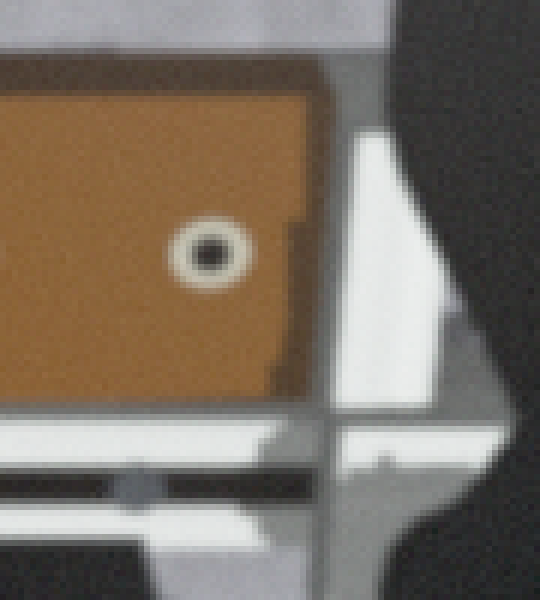

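Zoom: the blank's end borders directly on the stop's grey side face, and its edge on the fence's. The handle lies at jig y = 0.040, open. Next I approach it with the fingers shut.

>>> jog_arm(
  motion=[0,0.03,-0.3,0,0,0,0,-0.2,0.03,-0.5,0,0,0,0,-0.5,0.03,-0.5,0,0,0,0,-0.8,0.03,-0.5,0,0,0,0,-1,0.03,-0.5,0,0,0,0,-1,0.03,-0.5,0,0,0,0,-1,0.03,-0.5,0,0,0,0],
)

```text
clock: 24.75
tcp_pos: [0.6298, 0.0069, 0.2536]
orientation: [-0.002, 0.023, 1.0, 0.0]
wrist_force: [-1.0, 0.4, 0.3]
finger_gap: -0.0004
grip_force: 0.0
```

```bash
python3 - <<'E'
from h import *
s=env.get_state(); print(s["tcp_pos"],s["finger_gap"])
for x,z in ((.108,.142),(.122,.142),(.143,.131),(.160,.116),(.1725,.096),(.179,.077),(.181,.0675)): p=JR@[x,.04]+JO; plan([*p,z],np.pi/2+JY,s)
E
```

```text
[0.6298 0.0069 0.2536] -0.00041584836269918754
shift [-0.107  0.005  0.557] turn [ 0.    -0.002 -0.   ] curyaw 1.524
shift [-0.177  0.005  0.557] turn [ 0.    -0.002 -0.   ] curyaw 1.524
shift [-0.282  0.005  0.612] turn [ 0.    -0.002 -0.   ] curyaw 1.524
shift [-0.367  0.005  0.687] turn [ 0.    -0.002 -0.   ] curyaw 1.524
shift [-0.43   0.005  0.786] turn [ 0.    -0.002 -0.   ] curyaw 1.524
shift [-0.463  0.005  0.881] turn [ 0.    -0.002 -0.   ] curyaw 1.524
shift [-0.473  0.005  0.929] turn [ 0.    -0.002 -0.   ] curyaw 1.524
```

>>> jog_arm(
  motion=[-0.1,0,0.3,0,0,0,0,-0.1,0,0.55,0,0,0,0,-0.1,0,0.555,0,0,0,0,-0.18,0,0.56,0,0,0,0,-0.23,0,0.585,0,0,0,0,-0.28,0,0.61,0,0,0,0,-0.325,0,0.65,0,0,0,0,-0.365,0,0.69,0,0,0,0,-0.4,0,0.74,0,0,0,0,-0.43,0,0.785,0,0,0,0,-0.43,0,0.785,0,0,0,0],
)

```text
clock: 26.12
tcp_pos: [0.7157, 0.0029, 0.0961]
orientation: [-0.002, 0.024, 1.0, 0.0]
wrist_force: [-0.5, -0.0, -1.2]
finger_gap: -0.0002
grip_force: 0.0
```

>>> jog_arm(
  motion=[-0.017,0,0.05,0,0,0,0,-0.033,0,0.095,0,0,0,0,-0.04,0,0.12,0,0,0,0,-0.043,0,0.14,0,0,0,0,-0.043,0,0.14,0,0,0,0],
)

```text
clock: 26.75
tcp_pos: [0.725, 0.0024, 0.0698]
orientation: [-0.0, 0.024, 1.0, 0.0]
wrist_force: [0.0, 0.1, -0.2]
finger_gap: 0.0
grip_force: 0.0
```

```bash
python3 - <<'E'
from h import *
s=env.get_state(); print(s["clock"],tojig(s["tcp_pos"]),s["tcp_pos"][2],s["wrist_force"])
t,d=read_camera("top"),read_camera("side")
a=d[200:345,225:395][...,::-1]; cv2.imwrite("pics/s5.png",cv2.resize(a,(700,597),interpolation=cv2.INTER_CUBIC)); blank()
E
```

```text
26.75 [[0.1824 0.0389]] 0.0698073954744802 [ 0.0013  0.0536 -0.2169]
top (310, 211, 13, 18) jig [ 0.0097 -0.0079] (46.83668899536133, 32.88431930541992) relyaw -1.513052336495541
side (285, 269, 34, 35) jig [0.007  0.0432] (130.40118408203125, 49.633121490478516) relyaw -0.004416845422102744
side (324, 228, 50, 11) jig [-0.0325 -0.211 ] (134.55587768554688, 22.40326499938965) relyaw -1.5675536546058229
```

View pics/s5.png

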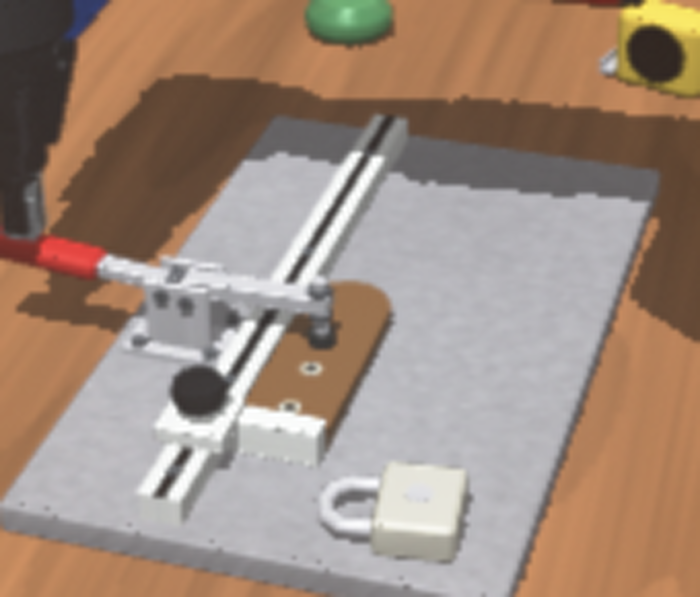

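The handle is nearly level and the clamp tip is on the blank at (322,340); the blank still sits at the stop and fence. I press further in small steps until it stalls.

>>> jog_arm(
  motion=[0,0,0.01,0,0,0,0,0,0,0.02,0,0,0,0,0,0,0.02,0,0,0,0],
)

```text
clock: 27.32
tcp_pos: [0.7256, 0.0024, 0.0684]
orientation: [0.001, 0.023, 1.0, -0.0]
wrist_force: [-2.8, -0.1, 8.9]
finger_gap: 0.0001
grip_force: 4.3
```

>>> jog_arm(
  motion=[0,0,0.01,0,0,0,0,0,0,0.02,0,0,0,0,0,0,0.02,0,0,0,0],
)

```text
clock: 27.7
tcp_pos: [0.7258, 0.0023, 0.0678]
orientation: [0.002, 0.023, 1.0, -0.0]
wrist_force: [-8.9, 0.8, 23.0]
finger_gap: 0.0001
grip_force: 11.7
```

It stalls at 23 N, at z = 0.0678, the predicted fully-down height. I lift off and retreat.

>>> jog_arm(
  motion=[0,0,-0.1,0,0,0,0,0,0,-0.4,0,0,0,0,0,0,-0.8,0,0,0,0,0.3,0,-0.9,0,0,0,0,0.7,0,-0.9,0,0,0,0,1,0,-0.9,0,0,0,0,1,0,-0.9,0,0,0,0,1,0,-0.9,0,0,0,0],
)

```text
clock: 28.7
tcp_pos: [0.5239, 0.012, 0.2431]
orientation: [0.001, 0.023, 1.0, 0.0]
wrist_force: [0.9, 0.3, -0.7]
finger_gap: 0.0001
grip_force: 0.0
```

```bash
python3 - <<'E'
from h import *
s=env.get_state(); print(s["clock"],s["tcp_pos"],s["wrist_force"])
blank(); ct,cs=get_calibration("top"),get_calibration("side"); w=cv2.imread("pics/side_last.png")[...,::-1].copy(); H=hsv(w)
m=np.zeros(H.shape[:2],np.uint8); r=H[220:300,180:270]; m[220:300,180:270]=((r[...,0]<6)|(r[...,0]>172))&(r[...,1]>150)&(r[...,2]>70)
b=blobs(m,30)[0].reshape(-1,2); e=[b[b[:,0]<=b[:,0].min()+2].mean(0),b[b[:,0]>=b[:,0].max()-2].mean(0)]; print("red ends side",e)
# intersect rays with jig plane y=.040
for q in e:
    o,d=rays(cs,q); n=np.array([*JR[:,1],0]); p0=np.array([*(JO+JR[:,1]*.04),0]); p=o+d[0]*((p0-o)@n/(d[0]@n)); J=tojig(p)[0]; print(J,p[2],"phi",np.degrees(np.arctan2(p[2]-.054,J[0]-.098)))
E
```

```text
28.7 [0.5239 0.012  0.2431] [ 0.9414  0.2541 -0.6884]
side (285, 269, 34, 35) jig [0.007  0.0435] (129.72891235351562, 49.633121490478516) relyaw -0.004416845422102744
side (323, 228, 51, 11) jig [-0.0313 -0.2109] (137.07745361328125, 22.62991714477539) relyaw -1.558071469544595
red ends side [array([221.875, 258.375]), array([247.7, 262.8])]
[0.2051 0.04  ] 0.06066588065675449 phi 3.5624779121877013
[0.1408 0.04  ] 0.06027890833107408 phi 8.33843128267901
```

The handle is at about 4 degrees (fully down), the blank has not moved, and the robot is clear.

```bash
python3 -c "
from workcell import env
print(env.hand_in())"
```

```text
the job is handed in; nothing more can be done
None
```

I handed in the job at about 29 s on the robot clock; hand-in returned no verdict. The torch lies in the tray's long compartment, the blank is flush against the fence and end stop, and the clamp handle is fully down (about 4° above level).

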